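# Lock the casting strap with a hairpin clip

### The job

Swing the yellow strap down flat over the casting so that the stud comes up through its slot, then push the red-handled hairpin clip sideways onto the stud's narrow neck, between strap and brass head, until it snaps fully home, and let go of it. The stud stands in a soft rubber bush and gives way as you push, so go by feel, and never press the clip against the stud or strap harder than 30 N. Leave the gear, jar and elbow where they are.

Things in the scene. Friction and masses are not known exactly. Their poses are not given: they have to be found in the camera images.
- cradle: Fixed blue base plate, 310 (x) x 130 (y) x 10 mm, carrying a finned aluminium casting (120 x 110 mm, its top 50 mm above the table), the strap's hinge at its +x end and an upright stud at its -x end. Origin: centre of the underside, on the table; x runs from the stud to the hinge, z up.
- neck (a point): The stud's axis when nothing pushes it, at mid-height of the window for the clip, 62.5 mm above the table. Fixed to the cradle (85 mm from its origin towards -x), cradle axes: it does not show the stud giving way. Neck 12 mm in diameter; brass head 18 mm in diameter, underside 70 mm, top 81 mm above the table. With the strap down the window is 56 to 70 mm above the table.
- bush (a point): Top of the stud's black rubber bush, on the axis of the undeflected stud, 20 mm above the table; fixed to the cradle. The bush lets the stud slide upright along the cradle's x, about 550 N/m: at most 28 mm towards the hinge and 4 mm away from it. It creeps back (damping 60 N s/m) when freed.
- hinge_axis (a point): Centre of the strap's hinge axis, 53 mm above the table, 115 mm from the cradle's origin towards +x; the axis is parallel to the cradle's y.
- strap (a joint): Angle of the yellow strap, rad: 0 = lying flat on the casting with the stud through its slot, positive = raised (at most 1.0). The hinge is stiff (0.4 N m of friction) and the strap stays where it is left; pressing its free end down with a few N closes it.
- strap_tab (a point): Middle of the upper face of the strap's free end tab, 243 mm from the hinge axis, moving with the strap. Strap: 260 mm from hinge axis to tip, 44 mm wide, 6 mm thick, with a 20 mm wide slot from 155 to 222 mm from the axis; the stud is 200 mm from the axis. The tab is the solid part from 222 to 260 mm.
- clip_grip (a point): Centre of the clip's red plastic grip, a ribbed block 26 (x) x 14 (y) x 30 (z) mm, 15 mm above the clip's underside. Clip axes: x points from the grip along the two steel wire legs to their open mouth, z up. The 6 mm wires lie level with the grip's underside (centre lines 3 mm above it) and end 83 mm ahead of this point, where the mouth is 26 mm wide.
- clip_throat (a point): Mid-throat, 60 mm ahead of the grip's centre, 3 mm above the clip's underside, clip axes; the wires here stand only 6 mm apart. Each leg springs outward about its root (about 3000 N/m here). Pushing the throat over the 12 mm neck takes a push of about 8 to 12 N (15 to 20 N of contact force, the pinch of both legs counted), after which the resistance drops suddenly.
- clip_pocket (a point): Centre of the clip's pocket: 51.5 mm ahead of the grip's centre along the clip's x and 3 mm above the clip's underside, at the legs' mid-thickness. Clip axes. The stud's axis belongs here; a red nose on the grip closes the pocket at 44 mm.
- gear: Loose steel gear, 80 mm across, 26 mm high. Origin: centre of the underside.
- jar: Loose amber jar with blue lid, 60 mm across, 80 mm high. Origin: centre of the underside.
- elbow: Loose aluminium manifold elbow on a 70 x 44 mm flange, about 70 mm high. Origin: centre of the flange's underside.
- clip: The whole clip; its origin lies at the underside of its grip, below point clip_grip; axes as clip_grip. It weighs about 75 g.
There are look-alikes about, which are no part of the job. Several things look just like the clip: the one meant starts farthest from the robot's base.

How it is judged:
By the outcome, as a careful person would: the job done as asked, in the order asked, and still so for the second after the job is handed in, with the robot touching nothing.
It also fails if it takes over 72 s, if anything falls off the work surface, if the arm or the gripper's body presses on something with over 40 N, if the wrist force passes 120 N, or if a joint passes its speed limit or range.

### The arm

A 6-joint arm with a two-finger parallel gripper is mounted at the origin on the work surface. World frame = base frame: x ahead of the robot, y to its left, z up, the work surface at z = 0. Lengths are in mm, angles in rad, forces in N, time in s.
With the tool pointing down it reaches from about 275 to 975 mm from the base axis. Payload 8.4 kg.
Tool frame: the origin (TCP) lies on the centre line of the jaws, within the pads' length; the fingertips stand 19 mm ahead of it and the grasp point (between the pads) is the TCP (robot.tip_reach is the distance from the TCP to the fingertips, in mm); z points along the fingers, y is the line along which they close (so a half turn about z gives the same grasp; the last joint's range is limited). The gripper opens to 92 mm and grips with 3 to 60 N. Pads are 20 mm wide; open, the fingers measure 128 mm over their backs; the gripper's body (75 mm by 189 mm) begins 69 mm behind the grasp point.
Start: joints at [-1.246, 0.353, 1.633, -0, 1.155, -0.002], TCP at [200.632, -591.924, 233.583] pointing down, gripper open.
Joint ranges: [-2.63, 2.63], [-0.92, 2.1], [0.06, 2.66], [-1.3, 4.44], [0, 2.69], [-3.02, 3.02]. Speed limits (rad/s): [2.22, 2.22, 2.79, 3.14, 3.14, 3.14].

### API

Orientations are given as a 3x3 rotation matrix whose columns are the frame's x, y, z axes.
In Python, from station import telemetry, optics, workorder, robot gives the robot as it stands. The module is installed in compiled form; this text tells all that it offers.
- The arm moves only by the shell command python3 -m creep 'ROWS' [FORCE]. ROWS is JSON, a list of rows, each an object with "fingers": the opening, from 0 (shut) to 1 (fully open); "xyz": the shift along the tool's x, y, z as a fraction of full scale, a list of three; "yaw": the turn about the tool's z as a fraction of full scale. In form: [{"fingers": fingers, "xyz": [tx, ty, tz], "yaw": yaw}, ...]. A call has 1 to 8 rows; each row shifts and turns the commanded pose from where the row before left it, along the tool's axes as they then stand; what a row does not reach is not made up. Full scale, the value 1, is 0.15 m for a shift and 180 degrees for a turn. A row lasts 1/10 s, in which the tool goes at most 50 mm and 8.59 degrees, less where a joint would pass 70% of its speed; a pose out of reach is approached as far as the arm can. A call with a number of a shift or a turn outside -1 to 1 is refused whole. A call with a gripper value outside its range is refused whole. The fingers move at their own pace and stop on an object; FORCE is the grip in N (left out, the last holds). Time passes only in rows, so rows that do not move let the fingers close. It gives the time, the measured TCP pose, the force, the opening and the grip force at its end, in the units of the state.
- telemetry.read_state(): the state, without advancing time (a new reading comes with each control period).
- optics.snapshot(name): name is "scene" or "side" or "wrist"; returns a dict with "color" (400x640x3 uint8, red, green, blue), "depth" (400x640 float32, mm along the optical axis (not along the pixel's ray), 0 where there is no reading), "fx", "fy", "cx", "cy" (pixels), "origin" and "attitude" of the camera in the world. Camera axes: x right, y down, z forward; pixel columns grow to the right and rows downward; lengths in mm; the calibration is good to about 2 mm. A picture is of the moment at which its call begins.
- workorder.finish_job(): hands the job in; it is judged then, once.
The state is a dict: "t": time; "joint_positions": joint angles; "joint_vel": joint speeds; "joint_torque": joint torques, N m; "position": TCP position; "tcp_rot": TCP orientation; "ft_force": force on the tool from outside, world axes, zero at the start; "moment": the same for the moment, N m; "opening": finger opening in mm; "grip_force": force on a finger pad.
Only numpy, scipy, OpenCV 4.12 (cv2) and the standard library are available. Lean on these libraries where they do the work, as an engineer would, in place of code of your own. Each camera call takes 0.05 s, during which the arm holds its last target. There are 200 camera calls.

## Working session

There is one attempt and no reset: what is moved stays moved. The work goes in short steps, Python scripts to look and compute and a shell command to move; the robot and the scene stay as the last step left them, time stands still between calls to the robot, and variables do not carry over. Pictures are saved under pics/ and viewed, at most 10 in all, crops included, and the job is handed in when it is done.

```bash
mkdir -p pics
cat > h.py <<'E'
import numpy as np, cv2
from station import telemetry, optics, workorder, robot
def snap(n,save=None):
    s=optics.snapshot(n); np.savez(f'{n}.npz',**{k:np.array(v) for k,v in s.items()})
    if save: cv2.imwrite('pics/'+save,s['color'][:,:,::-1])
    return s
def load(n): return dict(np.load(f'{n}.npz'))
def cloud(s):
    h,w=s['depth'].shape; v,u=np.mgrid[:h,:w]; d=s['depth']
    c=np.stack([(u-s['cx'])/s['fx']*d,(v-s['cy'])/s['fy']*d,d],-1)
    P=c@np.array(s['attitude']).T+np.array(s['origin']); P[d==0]=np.nan
    return P
E
python3 - <<'E'
from h import *
a=snap('scene','scene0.png'); b=snap('side','side0.png')
print(a['origin'],b['origin'],telemetry.read_state()['tcp_rot'])
E
```

```text
[1309.57703466 -209.28816243  878.46737701] [ 513.97506348 -848.29605424  736.58699668] [[ 9.47076725e-01  3.21007048e-01 -3.90643646e-04]
 [ 3.21007286e-01 -9.47076010e-01  1.16391278e-03]
 [ 3.65497866e-06 -1.22771416e-03 -9.99999246e-01]]
```

View pics/scene0.png

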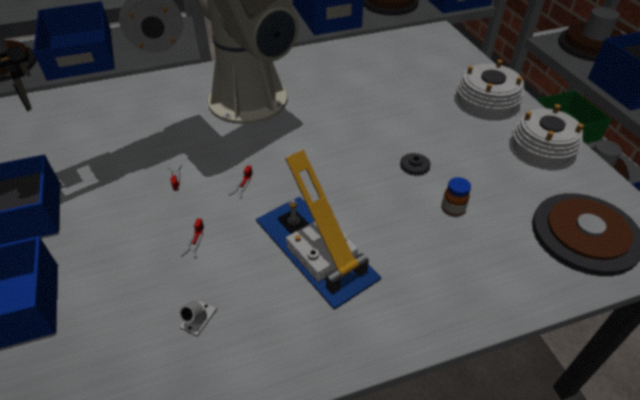

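View pics/side0.png

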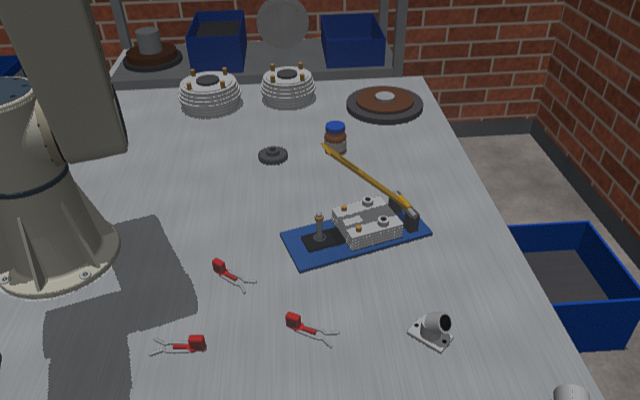

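Three look-alike clips. In scene they are at (175,183), (246,174) and (198,228); in side they are at (195,343), (222,268) and (295,322). I'll measure each one's distance from the base, along with the cradle, and crop the farthest.

Run:
```python
from h import *
for n in ('scene','side'):
    s=load(n);P=cloud(s);c=s['color'].astype(int)
    hsv=cv2.cvtColor(s['color'],cv2.COLOR_RGB2HSV)
    ok=(P[...,0]>100)&(P[...,0]<950)&(abs(P[...,1])<600)
    red=(((hsv[...,0]<6)|(hsv[...,0]>174))&(hsv[...,1]>170)&(hsv[...,2]>60)&ok&(P[...,2]<60)&(P[...,2]>-5)).astype(np.uint8)
    k,l,st,ce=cv2.connectedComponentsWithStats(red)
    for i in range(1,k):
        if st[i,4]<30: continue
        p=P[l==i]; top=p[p[:,2]>24]
        print(n,'red',ce[i].round(),st[i,4],np.nanmedian(p,0).round(1),'top',top.mean(0).round(1),len(top),'r',np.hypot(*np.nanmedian(p,0)[:2]).round())
        # wire neighbours
    blue=((hsv[...,0]>100)&(hsv[...,0]<125)&(hsv[...,1]>150)&ok&(P[...,2]>3)&(P[...,2]<16)).astype(np.uint8)
    k,l,st,ce=cv2.connectedComponentsWithStats(blue)
    i=1+st[1:,4].argmax(); p=P[l==i][:,:2].astype(np.float32); print('blue',cv2.minAreaRect(p),cv2.boxPoints(cv2.minAreaRect(p)).round().tolist())
    ye=(hsv[...,0]>15)&(hsv[...,0]<30)&(hsv[...,1]>150)&(hsv[...,2]>80)&ok&(P[...,2]>45)
    k,l,st,ce=cv2.connectedComponentsWithStats(ye.astype(np.uint8)); i=1+st[1:,4].argmax(); p=P[l==i]
    o=p[p[:,2].argsort()]; print('strap low',o[:20].mean(0).round(),'high',o[-20:].mean(0).round())
s=load('side'); cr=s['color'][290:365,255:365,::-1]; cv2.imwrite('pics/crop0.png',cv2.resize(cr,None,fx=5,fy=5,interpolation=2))
```

```text
scene red [174. 180.] 31 [ 330.7 -265.5   28.7] top [ 329.5 -265.7   28.8] 31 r 424.0
scene red [198. 223.] 39 [ 496.7 -232.2   29.3] top [ 497.2 -232.2   28.9] 37 r 548.0
scene red [196. 236.] 34 [ 510.  -243.     5.8] top [nan nan nan] 0 r 565.0
blue ((639.4095458984375, 3.0574493408203125), (310.27252197265625, 127.42654418945312), 19.782878875732422) [[472.0, 11.0], [515.0, -109.0], [807.0, -4.0], [764.0, 116.0]]
strap low [752.  46.  57.] high [576. -12. 238.]
side red [218. 262.] 37 [348.  -80.7  29.1] top [347.6 -81.   29.2] 37 r 357.0
side red [229. 275.] 32 [366.8 -95.4   5. ] top [nan nan nan] 0 r 379.0
side red [293. 316.] 61 [ 494.  -233.2   29.1] top [ 493.3 -233.3   29.1] 61 r 546.0
side red [306. 328.] 46 [ 515.8 -244.7    5. ] top [nan nan nan] 0 r 571.0
side red [195. 338.] 67 [ 326.  -268.9   29. ] top [ 326.3 -268.5   29. ] 67 r 423.0
side red [183. 347.] 62 [ 300.7 -265.4    5.3] top [nan nan nan] 0 r 401.0
blue ((636.6372680664062, 8.043716430664062), (309.5600891113281, 133.5928192138672), 16.817859649658203) [[469.0, 27.0], [508.0, -101.0], [804.0, -11.0], [765.0, 117.0]]
strap low [747.  40.  59.] high [574. -17. 238.]<stdin>:11: RuntimeWarning: Mean of empty slice.
  ret = um.true_divide(
```

View pics/crop0.png

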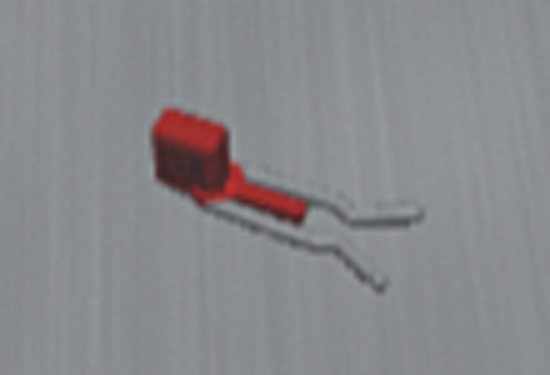

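The crop confirms the clip at side (295,322), grip at (494,-233) mm. It is 546 mm from the base, against 423 and 357 mm for the others, so it is the one meant. The cradle is at about (638,5), yaw about 18°, and the strap is raised about 0.78 rad. I'll do the strap first, with closed fingers moving above the tab.

```bash
python3 -m creep '[{"fingers":0,"xyz":[0,0,-0.333],"yaw":0},{"fingers":0,"xyz":[0.248,-0.189,0],"yaw":0},{"fingers":0,"xyz":[0.248,-0.189,0],"yaw":0},{"fingers":0,"xyz":[0.248,-0.189,0],"yaw":0},{"fingers":0,"xyz":[0.248,-0.189,0],"yaw":0},{"fingers":0,"xyz":[0.248,-0.189,0],"yaw":0},{"fingers":0,"xyz":[0.248,-0.189,0],"yaw":0},{"fingers":0,"xyz":[0.248,-0.189,0],"yaw":0}]' 20
python3 -m creep '[{"fingers":0,"xyz":[0.248,-0.189,0],"yaw":0},{"fingers":0,"xyz":[0.248,-0.189,0],"yaw":0},{"fingers":0,"xyz":[0.248,-0.189,0],"yaw":0},{"fingers":0,"xyz":[0.248,-0.189,0],"yaw":0},{"fingers":0,"xyz":[0.248,-0.189,0],"yaw":0},{"fingers":0,"xyz":[0.248,-0.189,0],"yaw":0},{"fingers":0,"xyz":[0.19,-0.145,0],"yaw":0},{"fingers":0,"xyz":[0,0,0],"yaw":0}]'
python3 - <<'E'
from h import *
s=snap('wrist','w0.png'); print(s['origin'])
E
```

```text
t: 0.9
position: [384.1, -318.6, 283.4]
tcp_rot: [[0.947, 0.321, -0.0], [0.321, -0.947, 0.0], [-0.0, -0.0, -1.0]]
ft_force: [0.9, 0.8, 0.0]
opening: 29.7
grip_force: 0.0
t: 1.7
position: [562.1, -54.5, 283.0]
tcp_rot: [[0.946, 0.324, 0.0], [0.324, -0.946, 0.001], [0.0, -0.001, -1.0]]
ft_force: [-1.0, 0.5, 0.3]
opening: 0.2
grip_force: 0.0
[626.35700998 -32.44082814 433.73666059]
```

View pics/w0.png

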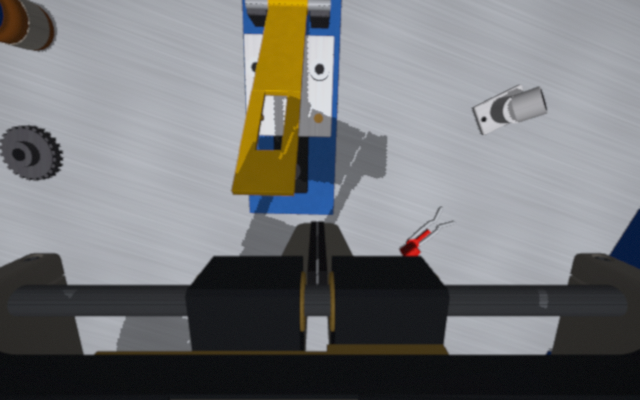

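The wrist view shows the strap tab at (265,180), the cradle plate at (290,100) and the target clip at (420,240), with my fingers short of the tab. I'll measure the cradle and strap from this view.

Run:
```python
from h import *
s=load('wrist');P=cloud(s)
hsv=cv2.cvtColor(s['color'],cv2.COLOR_RGB2HSV)
v,u=np.mgrid[:400,:640]; ok=(u>225)&(u<360)&(v<225)
b=(hsv[...,0]>100)&(hsv[...,0]<125)&(hsv[...,1]>140)&ok&(abs(P[...,2]-10)<5)
p=P[b][:,:2].astype(np.float32); r=cv2.minAreaRect(p); print(r,cv2.boxPoints(r).round().tolist(),P[b][:,2].mean())
y=(hsv[...,0]>15)&(hsv[...,0]<30)&(hsv[...,1]>150)&ok&(P[...,2]>62)
q=P[y]; n=np.linalg.svd(q-q.mean(0),full_matrices=0)[2]; print('strap',q[:,2].max(),q.mean(0),n.round(3))
red=(((hsv[...,0]<6)|(hsv[...,0]>174))&(hsv[...,1]>170)&(u>390)&(u<440)&(v<260)&(v>220)); t=P[red]; print('clip top',t[t[:,2]>25].mean(0),(t[:,2]>25).sum(),'low',t[t[:,2]<12].mean(0))
```

```text
((625.9441528320312, 6.5608062744140625), (290.2137451171875, 127.19227600097656), 17.79126739501953) [[468.0, 23.0], [507.0, -98.0], [784.0, -10.0], [745.0, 111.0]] 9.52492539049516
strap 240.3212947247838 [637.94445578  10.10552822 168.85254735] [[-0.67  -0.216  0.71 ]
 [-0.304  0.953  0.003]
 [-0.677 -0.214 -0.704]]
clip top [ 506.97654033 -211.84989073   65.58040776] 107 low [ 509.92384467 -239.6108815     6.1239956 ]
```

```bash
python3 -m creep '[{"fingers":0,"xyz":[0.146,-0.12,0],"yaw":0},{"fingers":0,"xyz":[0.146,-0.12,0],"yaw":0},{"fingers":0,"xyz":[0,0,0.1],"yaw":0},{"fingers":0,"xyz":[0,0,0.1],"yaw":0},{"fingers":0,"xyz":[0,0,0],"yaw":0}]'
python3 -m creep '[{"fingers":0,"xyz":[-0.107,0,0.12],"yaw":0},{"fingers":0,"xyz":[-0.1,0,0.137],"yaw":0},{"fingers":0,"xyz":[-0.087,0,0.137],"yaw":0},{"fingers":0,"xyz":[-0.073,0,0.153],"yaw":0},{"fingers":0,"xyz":[-0.06,0,0.153],"yaw":0},{"fingers":0,"xyz":[0,0,0],"yaw":0}]'
```

```text
t: 2.25
position: [588.0, -10.9, 250.6]
tcp_rot: [[0.947, 0.32, -0.005], [0.32, -0.947, -0.0], [-0.005, -0.001, -1.0]]
ft_force: [-0.9, 0.6, 0.6]
opening: 0.8
grip_force: 0.0
t: 2.85
position: [526.0, -31.4, 146.1]
tcp_rot: [[0.948, 0.32, -0.006], [0.32, -0.948, 0.0], [-0.006, -0.002, -1.0]]
ft_force: [-0.1, -1.1, 0.3]
opening: 0.2
grip_force: 0.0
```

Run:
```python
from h import *
s=snap('side');P=cloud(s)
hsv=cv2.cvtColor(s['color'],cv2.COLOR_RGB2HSV)
y=(hsv[...,0]>15)&(hsv[...,0]<30)&(hsv[...,1]>150)&(hsv[...,2]>80)&(P[...,2]>52)&(P[...,0]>450)&(P[...,0]<800)
k,l,st,ce=cv2.connectedComponentsWithStats(y.astype(np.uint8)); i=1+st[1:,4].argmax();q=P[l==i]; n=np.linalg.svd(q-q.mean(0),full_matrices=0)[2]; print('strap',np.nanmax(q[:,2]),q.mean(0),n.round(3), q[q[:,0].argsort()][:10].mean(0))
```

```text
strap 127.89732293630198 [643.61615846   8.25920586  86.14746912] [[-0.911 -0.315  0.268]
 [-0.329  0.944 -0.006]
 [-0.251 -0.094 -0.964]] [506.74275884 -21.86151351 125.84031743]
```

The strap follows, now at about 0.27 rad. I'll continue down, slowing towards the end.

```bash
python3 -m creep '[{"fingers":0,"xyz":[-0.015,0,0.14],"yaw":0},{"fingers":0,"xyz":[-0.01,0,0.14],"yaw":0},{"fingers":0,"xyz":[0,0,0.12],"yaw":0},{"fingers":0,"xyz":[0,0,0.03],"yaw":0},{"fingers":0,"xyz":[0,0,0],"yaw":0}]'
python3 -m creep '[{"fingers":0,"xyz":[0,0,0.015],"yaw":0},{"fingers":0,"xyz":[0,0,0],"yaw":0}]'
```

```text
t: 3.4
position: [526.6, -31.7, 84.6]
tcp_rot: [[0.947, 0.321, 0.0], [0.321, -0.947, -0.0], [0.0, 0.0, -1.0]]
ft_force: [-0.7, 1.0, -0.2]
opening: 0.5
grip_force: 0.0
t: 3.6
position: [527.0, -31.6, 82.7]
tcp_rot: [[0.947, 0.321, 0.002], [0.321, -0.947, -0.0], [0.002, 0.001, -1.0]]
ft_force: [1.0, -1.2, 1.1]
opening: 0.6
grip_force: 0.3
```

```bash
python3 -m creep '[{"fingers":0,"xyz":[0,0,0.02],"yaw":0},{"fingers":0,"xyz":[0,0,0.015],"yaw":0},{"fingers":0,"xyz":[0,0,0],"yaw":0}]'
python3 -m creep '[{"fingers":0,"xyz":[0,0,0.01],"yaw":0},{"fingers":0,"xyz":[0,0,0.007],"yaw":0},{"fingers":0,"xyz":[0,0,0],"yaw":0}]'
```

```text
t: 3.9
position: [526.0, -31.4, 76.4]
tcp_rot: [[0.947, 0.321, -0.0], [0.321, -0.947, 0.0], [-0.0, -0.0, -1.0]]
ft_force: [0.1, 0.9, -0.1]
opening: 0.5
grip_force: 0.0
t: 4.2
position: [526.1, -31.5, 75.1]
tcp_rot: [[0.947, 0.321, -0.0], [0.321, -0.947, 0.0], [-0.0, -0.0, -1.0]]
ft_force: [-5.2, 0.7, 18.0]
opening: 0.8
grip_force: 8.7
```

The strap pushes back at 18 N at the right height, so it is flat. I'll lift off and move above and behind the clip, turning to its heading.

```bash
python3 -m creep '[{"fingers":0,"xyz":[0,0,-0.2],"yaw":0},{"fingers":0,"xyz":[0,0,-0.25],"yaw":0},{"fingers":0.5,"xyz":[-0.163,0.202,0],"yaw":0},{"fingers":0.5,"xyz":[-0.163,0.202,0],"yaw":0},{"fingers":0.5,"xyz":[-0.163,0.202,0],"yaw":0},{"fingers":0.5,"xyz":[-0.163,0.202,0],"yaw":0},{"fingers":0.5,"xyz":[-0.163,0.202,0],"yaw":0},{"fingers":0.5,"xyz":[0,0,0],"yaw":0.045}]'
python3 -m creep '[{"fingers":0.5,"xyz":[0,0,0],"yaw":0.045},{"fingers":0.5,"xyz":[0,0,0],"yaw":0.045},{"fingers":0.5,"xyz":[0,0,0],"yaw":0.045},{"fingers":0.5,"xyz":[0,0,0],"yaw":0.045},{"fingers":0.5,"xyz":[0,0,0],"yaw":0.035},{"fingers":0.5,"xyz":[0,0,0],"yaw":0}]'
python3 - <<'E'
from h import *
s=snap('wrist','w1.png');P=cloud(s); print(telemetry.read_state()['joint_positions'])
hsv=cv2.cvtColor(s['color'],cv2.COLOR_RGB2HSV)
red=(((hsv[...,0]<6)|(hsv[...,0]>174))&(hsv[...,1]>150)&(hsv[...,2]>50)&(np.hypot(P[...,0]-500,P[...,1]+236)<70)&(P[...,2]<40))
t=P[red]; g=t[(t[:,2]>26)]; print('clip top',g.mean(0),len(g),cv2.minAreaRect(g[:,:2].astype(np.float32)),'low',t[t[:,2]<12].mean(0))
w=(np.hypot(P[...,0]-500,P[...,1]+236)<100)&(P[...,2]>3.5)&(P[...,2]<9)&~red; q=P[w]; print(len(q),q.mean(0))
E
```

```text
t: 5.0
position: [457.4, -217.5, 141.4]
tcp_rot: [[0.983, 0.183, -0.0], [0.183, -0.983, -0.001], [-0.001, 0.001, -1.0]]
ft_force: [0.3, 0.3, 0.1]
opening: 45.3
grip_force: 0.0
t: 5.6
position: [458.7, -214.1, 141.3]
tcp_rot: [[0.882, -0.472, -0.0], [-0.472, -0.882, 0.0], [-0.0, 0.0, -1.0]]
ft_force: [0.3, 0.2, -0.4]
opening: 45.8
grip_force: 0.0
[-4.39707581e-01  2.85397665e-01  1.96852734e+00  1.26771981e-05
  8.88067019e-01  1.61863368e+00]
clip top [ 491.94607123 -232.19436204   29.24922878] 369 ((491.3629150390625, -231.92845153808594), (12.751914024353027, 24.692092895507812), 62.018489837646484) low [ 511.13896004 -242.72276904    5.5771886 ]
932 [ 533.88196312 -254.13706596    5.02680801]
```

View pics/w1.png

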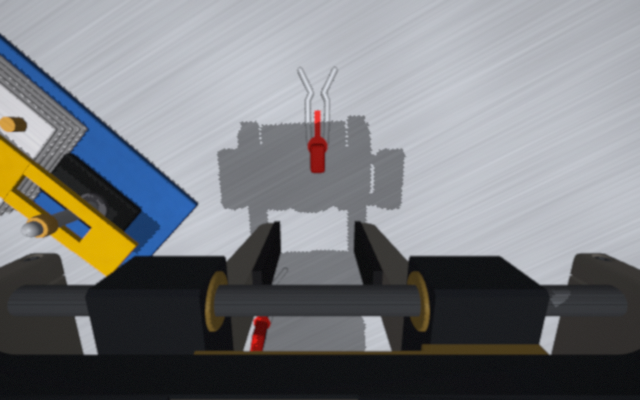

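The picture shows the target clip at (317,150), mouth up and aligned with the tool. The strap is down with the brass stud head through its slot at (40,228). I'll go down and grasp the clip.

```bash
python3 -m creep '[{"fingers":0.5,"xyz":[0.125,0,0.15],"yaw":0},{"fingers":0.5,"xyz":[0.125,0,0.15],"yaw":0},{"fingers":0.5,"xyz":[0,0,0.2],"yaw":0},{"fingers":0.5,"xyz":[0,0,0.18],"yaw":0},{"fingers":0.5,"xyz":[0,0,0.08],"yaw":0},{"fingers":0.5,"xyz":[0,0,0],"yaw":0}]'
python3 -m creep '[{"fingers":0.1,"xyz":[0,0,0],"yaw":0},{"fingers":0,"xyz":[0,0,0],"yaw":0},{"fingers":0,"xyz":[0,0,0],"yaw":0},{"fingers":0,"xyz":[0,0,0],"yaw":0},{"fingers":0,"xyz":[0,0,0],"yaw":0},{"fingers":0,"xyz":[0,0,0],"yaw":0}]' 40
```

```text
t: 6.25
position: [490.9, -231.3, 26.0]
tcp_rot: [[0.883, -0.469, -0.003], [-0.469, -0.883, 0.001], [-0.003, 0.0, -1.0]]
ft_force: [1.1, -0.2, 0.4]
opening: 45.8
grip_force: 0.0
t: 6.85
position: [492.5, -232.1, 28.3]
tcp_rot: [[0.882, -0.471, 0.001], [-0.471, -0.882, -0.001], [0.001, -0.0, -1.0]]
ft_force: [-1.4, -0.6, 7.0]
opening: 14.0
grip_force: 40.0
```

```bash
python3 -m creep '[{"fingers":0,"xyz":[0,0,-0.1],"yaw":0},{"fingers":0,"xyz":[0,0,-0.3],"yaw":0},{"fingers":0,"xyz":[0,0,-0.3],"yaw":-0.043},{"fingers":0,"xyz":[0,0,0],"yaw":-0.043},{"fingers":0,"xyz":[0,0,0],"yaw":-0.043},{"fingers":0,"xyz":[0,0,0],"yaw":-0.043},{"fingers":0,"xyz":[0,0,0],"yaw":-0.043},{"fingers":0,"xyz":[0,0,0],"yaw":-0.041}]'
python3 -m creep '[{"fingers":0,"xyz":[0.033,-0.246,0],"yaw":0},{"fingers":0,"xyz":[0.033,-0.246,0],"yaw":0},{"fingers":0,"xyz":[0.033,-0.246,0],"yaw":0},{"fingers":0,"xyz":[0.033,-0.246,0],"yaw":0},{"fingers":0,"xyz":[0.033,-0.246,0],"yaw":0},{"fingers":0,"xyz":[0,0,0],"yaw":0},{"fingers":0,"xyz":[0,0,0],"yaw":0}]'
python3 - <<'E'
from h import *
s=snap('wrist','w2.png');P=cloud(s); snap('side'); st=telemetry.read_state(); print(st['position'],st['tcp_rot'],st['ft_force'])
hsv=cv2.cvtColor(s['color'],cv2.COLOR_RGB2HSV)
y=(hsv[...,0]>15)&(hsv[...,0]<30)&(hsv[...,1]>150)&(P[...,2]>48)&(P[...,2]<60)
r=cv2.minAreaRect(P[y][:,:2].astype(np.float32)); print('strap',r,cv2.boxPoints(r).round(1).tolist(),P[y][:,2].mean())
h=(P[...,2]>76)&(P[...,2]<86)&(np.hypot(P[...,0]-555,P[...,1]+18)<20); print('head',P[h].mean(0),h.sum(),np.argwhere(h).mean(0))
b=(hsv[...,0]>100)&(hsv[...,0]<125)&(hsv[...,1]>140)&(abs(P[...,2]-10)<5)
r=cv2.minAreaRect(P[b][:,:2].astype(np.float32)); print('plate',r)
E
```

```text
t: 7.65
position: [491.8, -231.8, 132.6]
tcp_rot: [[0.949, 0.314, -0.0], [0.314, -0.949, 0.0], [-0.0, -0.0, -1.0]]
ft_force: [0.1, -0.9, -1.3]
opening: 13.6
grip_force: 40.0
t: 8.35
position: [458.5, -48.2, 132.7]
tcp_rot: [[0.95, 0.311, 0.0], [0.311, -0.95, -0.0], [0.0, 0.0, -1.0]]
ft_force: [-0.1, 0.4, -0.7]
opening: 13.2
grip_force: 40.0
[458.8577911  -49.2878134  132.64547736] [[ 9.51031901e-01  3.09092293e-01  5.26873939e-04]
 [ 3.09092452e-01 -9.51031962e-01 -2.52394325e-04]
 [ 4.23060815e-04  4.02887813e-04 -9.99999829e-01]] [ 0.11851764 -0.75676486 -1.16000371]
strap ((549.8103637695312, -17.430561065673828), (112.26964569091797, 43.48368835449219), 17.810501098632812) [[489.70001220703125, -13.899999618530273], [503.0, -55.29999923706055], [609.9000244140625, -21.0], [596.5999755859375, 20.399999618530273]] 55.428627055954976
head [551.82496998 -16.58926727  80.75262186] 364 [ 75.91758242 315.8543956 ]
plate ((549.5418701171875, -17.329917907714844), (131.524658203125, 128.2432861328125), 17.666959762573242)
```

View pics/w2.png

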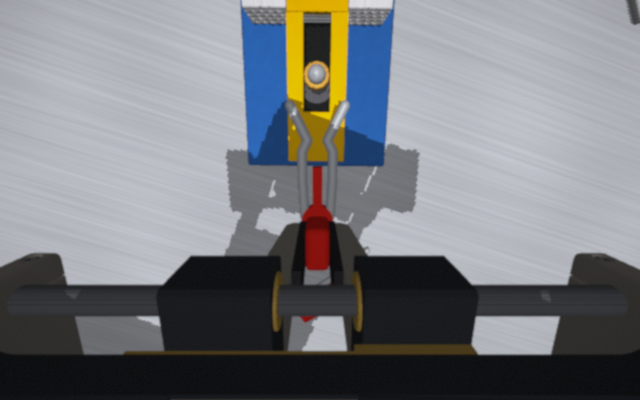

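The clip is held straight with its mouth at (317,103), the stud head is at (316,75), and the strap is flat. I'll measure the clip's wires in the same camera for relative height and side offset.

Run:
```python
from h import *
s=load('wrist');P=cloud(s);u=np.array([.951,.309]);n=np.array([-.309,.951])
tcp=np.array([458.9,-49.3]); d=P[...,:2]-tcp; a=d@u; b=d@n
for lo,hi in((22,30),(36,44),(48,54),(54,58),(58,62),(66,72),(74,80),(80,86)):
    m=(a>lo)&(a<hi)&(abs(b)<20)&(P[...,2]>95)&(P[...,2]<118)
    L=m&(b>1);R=m&(b<-1); print(lo,hi,m.sum(),'z95',np.percentile(P[m][:,2],[5,50,95]).round(1),'L',b[L].mean().round(1),'R',b[R].mean().round(1))
h=(P[...,2]>76)&(P[...,2]<86)&(np.hypot(P[...,0]-552,P[...,1]+17)<12); print('head',a[h].mean(),b[h].mean(),a[h].min(),a[h].max(),b[h].min(),b[h].max())
g=(abs(a)<20)&(abs(b)<6)&(P[...,2]>120)&(P[...,2]<150); print('grip top',P[g][:,2].mean() if g.any() else 0,a[g].max())
m=(a>60)&(abs(b)<18)&(P[...,2]>95)&(P[...,2]<118); print('mouth end',a[m].max())
```

```text
22 30 362 z95 [107.8 109.7 110.8] L 7.5 R -6.4
36 44 391 z95 [107.4 109.5 110.8] L 7.9 R -7.3
48 54 209 z95 [107.5 109.4 110.8] L 10.7 R -7.1
54 58 144 z95 [107.5 109.4 110.7] L 9.2 R -5.5
58 62 154 z95 [107.5 109.3 110.5] L 8.4 R -4.8
66 72 244 z95 [107.7 109.3 110.6] L 12.8 R -9.2
74 80 232 z95 [107.8 109.3 110.7] L 16.5 R -13.0
80 86 41 z95 [107.3 108.7 109.7] L 17.6 R -14.0
head 98.47926286029266 2.3940911036494112 90.71010124444025 108.29328271284356 -6.312986824100809 10.9480219625802
grip top 133.22879670613244 12.392571594593063
mouth end 81.56647617953776
```

The clip is level, its underside is 27.8 mm below the TCP, and the lateral offset from the stud is about 0.6 mm. I'll lower into the window and advance towards the stud.

```bash
python3 -m creep '[{"fingers":0,"xyz":[0,-0.003,0.15],"yaw":0},{"fingers":0,"xyz":[0,0,0.15],"yaw":0},{"fingers":0,"xyz":[0,0,0],"yaw":0},{"fingers":0,"xyz":[0,0,0],"yaw":0}]'
python3 -m creep '[{"fingers":0,"xyz":[0.06,0,0],"yaw":0},{"fingers":0,"xyz":[0.06,0,0],"yaw":0},{"fingers":0,"xyz":[0.04,0,0],"yaw":0},{"fingers":0,"xyz":[0,0,0],"yaw":0},{"fingers":0,"xyz":[0,0,0],"yaw":0}]'
```

```text
t: 8.85
position: [458.3, -49.1, 87.5]
tcp_rot: [[0.951, 0.308, -0.001], [0.308, -0.951, 0.0], [-0.001, -0.0, -1.0]]
ft_force: [0.6, 0.3, -0.0]
opening: 13.2
grip_force: 40.0
t: 9.35
position: [481.3, -40.7, 87.6]
tcp_rot: [[0.951, 0.31, -0.0], [0.31, -0.951, -0.0], [-0.0, 0.0, -1.0]]
ft_force: [0.7, -0.8, -1.2]
opening: 13.6
grip_force: 40.0
```

Free so far. I'll advance 2 mm per row from here, watching the force.

```bash
python3 -m creep '[{"fingers":0,"xyz":[0.014,0,0],"yaw":0},{"fingers":0,"xyz":[0.014,0,0],"yaw":0},{"fingers":0,"xyz":[0.014,0,0],"yaw":0},{"fingers":0,"xyz":[0.014,0,0],"yaw":0},{"fingers":0,"xyz":[0.014,0,0],"yaw":0}]'
python3 -m creep '[{"fingers":0,"xyz":[0.014,0,0],"yaw":0},{"fingers":0,"xyz":[0.014,0,0],"yaw":0},{"fingers":0,"xyz":[0.014,0,0],"yaw":0},{"fingers":0,"xyz":[0.014,0,0],"yaw":0}]'
```

```text
t: 9.85
position: [491.0, -37.6, 87.4]
tcp_rot: [[0.951, 0.309, -0.001], [0.309, -0.951, 0.0], [-0.001, -0.0, -1.0]]
ft_force: [-1.7, 0.4, -0.2]
opening: 13.2
grip_force: 40.0
t: 10.25
position: [498.3, -35.0, 87.2]
tcp_rot: [[0.951, 0.309, -0.002], [0.309, -0.951, 0.0], [-0.002, -0.001, -1.0]]
ft_force: [-4.3, -1.3, -0.7]
opening: 13.6
grip_force: 40.0
```

```bash
python3 -m creep '[{"fingers":0,"xyz":[0.014,0,0],"yaw":0},{"fingers":0,"xyz":[0.014,0,0],"yaw":0},{"fingers":0,"xyz":[0.014,0,0],"yaw":0}]'
python3 -m creep '[{"fingers":0,"xyz":[0.014,0,0],"yaw":0},{"fingers":0,"xyz":[0.014,0,0],"yaw":0}]'
python3 -m creep '[{"fingers":0,"xyz":[0.014,0,0],"yaw":0},{"fingers":0,"xyz":[0.014,0,0],"yaw":0}]'
```

```text
t: 10.55
position: [503.6, -33.2, 87.0]
tcp_rot: [[0.951, 0.309, -0.003], [0.309, -0.951, -0.0], [-0.003, -0.001, -1.0]]
ft_force: [-7.9, -2.2, 1.2]
opening: 13.7
grip_force: 40.0
t: 10.75
position: [507.0, -32.0, 86.8]
tcp_rot: [[0.951, 0.309, -0.005], [0.309, -0.951, -0.0], [-0.005, -0.001, -1.0]]
ft_force: [-9.2, -2.9, 0.3]
opening: 13.7
grip_force: 40.0
t: 10.95
position: [510.3, -30.8, 86.6]
tcp_rot: [[0.951, 0.309, -0.006], [0.309, -0.951, -0.0], [-0.006, -0.001, -1.0]]
ft_force: [-10.4, -3.5, 0.9]
opening: 13.5
grip_force: 40.0
```

```bash
python3 -m creep '[{"fingers":0,"xyz":[0.012,0,0],"yaw":0}]'
python3 -m creep '[{"fingers":0,"xyz":[0.012,0,0],"yaw":0}]'
python3 -m creep '[{"fingers":0,"xyz":[0.01,0,0],"yaw":0}]'
```

```text
t: 11.05
position: [511.9, -30.3, 86.6]
tcp_rot: [[0.951, 0.309, -0.006], [0.309, -0.951, -0.0], [-0.006, -0.001, -1.0]]
ft_force: [-10.3, -3.9, -1.7]
opening: 13.6
grip_force: 40.0
t: 11.15
position: [514.7, -29.6, 86.7]
tcp_rot: [[0.951, 0.309, -0.004], [0.309, -0.951, -0.0], [-0.004, -0.001, -1.0]]
ft_force: [-2.1, 0.9, 0.4]
opening: 13.4
grip_force: 40.0
t: 11.25
position: [517.5, -29.0, 87.2]
tcp_rot: [[0.951, 0.309, -0.001], [0.309, -0.951, -0.0], [-0.001, -0.0, -1.0]]
ft_force: [-5.6, -0.6, 0.4]
opening: 13.9
grip_force: 40.0
```

It snapped: 11 N dropped to 2 N. I'll hold so the stud creeps into the pocket, then check the force.

```bash
python3 -m creep '[{"fingers":0,"xyz":[0,0,0],"yaw":0},{"fingers":0,"xyz":[0,0,0],"yaw":0},{"fingers":0,"xyz":[0,0,0],"yaw":0},{"fingers":0,"xyz":[0,0,0],"yaw":0}]'
python3 -m creep '[{"fingers":0,"xyz":[-0.02,0,0],"yaw":0},{"fingers":0,"xyz":[-0.02,0,0],"yaw":0},{"fingers":0,"xyz":[-0.02,0,0],"yaw":0},{"fingers":0,"xyz":[-0.02,0,0],"yaw":0},{"fingers":0,"xyz":[0,0,0],"yaw":0},{"fingers":0,"xyz":[0,0,0],"yaw":0},{"fingers":0,"xyz":[0,0,0],"yaw":0}]'
python3 - <<'E'
from h import *
s=snap('wrist','w3.png');P=cloud(s); st=telemetry.read_state(); print(st['position'],st['ft_force'])
u=np.array([.951,.309]);n=np.array([-.309,.951]);d=P[...,:2]-st['position'][:2];a=d@u;b=d@n
h=(P[...,2]>76)&(P[...,2]<86)&(abs(a-51)<20)&(abs(b)<14); print('head rel tcp',a[h].min(),a[h].max(),b[h].min(),b[h].max(),P[h].mean(0))
E
```

```text
t: 11.65
position: [517.3, -29.0, 87.2]
tcp_rot: [[0.951, 0.309, -0.002], [0.309, -0.951, -0.0], [-0.002, -0.0, -1.0]]
ft_force: [-5.7, -1.5, -0.4]
opening: 13.5
grip_force: 40.0
t: 12.35
position: [507.1, -32.7, 87.8]
tcp_rot: [[0.951, 0.309, 0.001], [0.309, -0.951, -0.0], [0.001, 0.0, -1.0]]
ft_force: [0.0, 0.6, 0.2]
opening: 13.8
grip_force: 40.0
[507.04420756 -32.62936287  87.70215487] [-0.02390715  1.18957568 -0.38953619]
head rel tcp 40.263816845169494 58.00481086943897 -7.061020560951638 10.118893668687711 [554.41545238 -15.83453735  80.86036563]
```

View pics/w3.png

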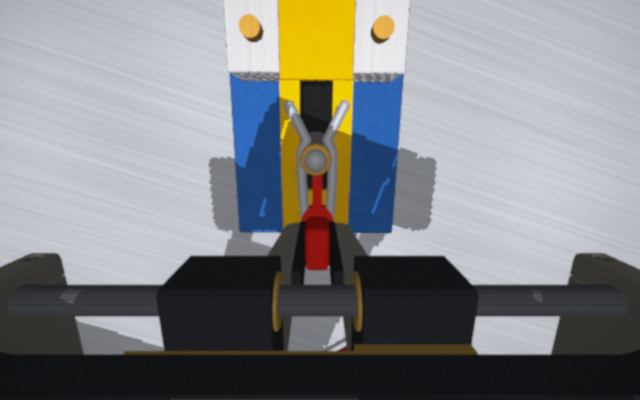

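The head sits at (316,158), just ahead of the red nose and behind the throat, and the force is about zero, so the clip is home. I'll lower it onto the strap, open, and rise.

```bash
python3 -m creep '[{"fingers":0,"xyz":[0,0,0.01],"yaw":0},{"fingers":0,"xyz":[0,0,0.008],"yaw":0},{"fingers":0.4,"xyz":[0,0,0],"yaw":0},{"fingers":0.4,"xyz":[0,0,0],"yaw":0},{"fingers":0.4,"xyz":[0,0,0],"yaw":0},{"fingers":0.4,"xyz":[0,0,0],"yaw":0}]'
python3 -m creep '[{"fingers":0.4,"xyz":[0,0,-0.06],"yaw":0},{"fingers":0.4,"xyz":[0,0,-0.2],"yaw":0},{"fingers":0.4,"xyz":[0,0,-0.25],"yaw":0},{"fingers":0.4,"xyz":[-0.2,0,-0.1],"yaw":0},{"fingers":0.4,"xyz":[-0.2,0,0],"yaw":0},{"fingers":0.4,"xyz":[0,0,0],"yaw":0},{"fingers":0.4,"xyz":[0,0,0],"yaw":0}]'
python3 - <<'E'
from h import *
s=snap('wrist','w4.png');P=cloud(s); st=telemetry.read_state(); print(st['position'],st['ft_force'])
u=np.array([.951,.309]);d=P[...,:2]-np.array([554.4,-15.8]);a=d@u;b=d@np.array([-.309,.951])
h=(P[...,2]>76)&(P[...,2]<84)&(np.hypot(a,b)<16); print('head',a[h].min(),a[h].max(),P[h].mean(0))
g=(a<-30)&(a>-80)&(abs(b)<12)&(P[...,2]>78)&(P[...,2]<100); print('grip top',a[g].min(),a[g].max(),b[g].mean(),np.median(P[g][:,2]))
E
```

```text
t: 13.0
position: [506.7, -32.7, 84.8]
tcp_rot: [[0.951, 0.309, 0.0], [0.309, -0.951, -0.0], [0.0, 0.0, -1.0]]
ft_force: [-0.6, 1.2, 0.4]
opening: 36.3
grip_force: 0.0
t: 13.7
position: [449.8, -51.3, 177.1]
tcp_rot: [[0.951, 0.308, 0.002], [0.308, -0.951, -0.0], [0.001, 0.001, -1.0]]
ft_force: [0.0, -0.4, 0.4]
opening: 36.6
grip_force: 0.0
[450.370784   -51.2173553  176.89100077] [0.60942234 0.31400753 1.43161536]
head -10.203008012750296 6.992905349668148 [551.80471304 -16.48268203  80.13134367]
grip top -64.5344673621521 -39.16174433981062 -0.5223943534660623 85.09102625021072
```

View pics/w4.png

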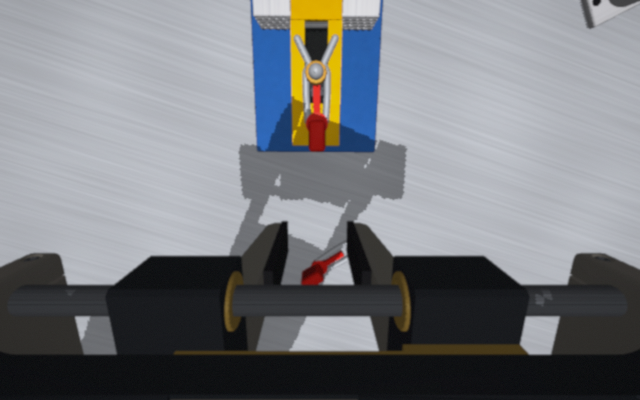

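The clip sits level on the strap, with the head at (316,70) in the pocket and the grip at (317,132). The grip-to-stud distance is about 50–51 mm, and the robot is clear, so I'm handing the job in.

```bash
python3 -c "
from station import workorder; print(workorder.finish_job())"
```

```text
the job is handed in; nothing more can be done
None
```

The strap is down flat with the stud through its slot, the clip has snapped home on the neck and been let go, and the job was handed in at about 14 s; the highest push I read on the clip was about 11 N at the wrist.

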